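# Pack the strikers in the sprung display case and cam the lid down

## Robot

A 6-joint arm with a two-finger parallel gripper is mounted at the origin on the work surface. World frame = base frame: x ahead of the robot, y to its left, z up, the work surface at z = 0. Lengths are in mm, angles in rad, forces in N, time in s.
With the tool pointing down it reaches from about 300 to 775 mm from the base axis. Payload 14.6 kg.
Tool frame: the origin (TCP) lies at the very end of the fingers, on their centre line; the grasp point (between the pads) lies tcp_to_grasp behind it (tcp_to_grasp is the distance from the TCP to the grasp point, in mm); z points along the fingers, y is the line along which they close (so a half turn about z gives the same grasp; the last joint's range is limited). The gripper opens to 85 mm and grips with 20 to 120 N. Pads are 22 mm wide; open, the fingers measure 114 mm over their backs; the gripper's body (76 mm by 85 mm) begins 54 mm behind the grasp point. The pads swing forward as they close: fully open they stand 13 mm farther back than shut.
Start: joints at [1.114, 0.3, 1.521, -0, 1.321, -0.067], TCP at [208.998, 508.733, 231.281] pointing down, gripper open.
Joint ranges: [-3.03, 3.03], [-0.79, 2.21], [0.23, 2.52], [-1.04, 4.18], [0, 3.07], [-2.55, 2.55]. Speed limits (rad/s): [2.22, 2.22, 2.57, 3.14, 3.14, 3.14].

## Interface

Orientations are given as a rotation vector (axis times angle).
In Python, from plant import * gives the robot as it stands.
- The arm moves only by the shell command python3 -m creep 'ROWS' [FORCE]. ROWS is JSON, one flat list of numbers, 7 for each row, row after row: the shift along the world's x, y, z in units of 0.025 m (1.0 is 0.025 m), then the turn, a rotation vector about the world's x, y, z in units of pi/2 rad (1.0 is pi/2 rad), then the gripper's target within -1 to 1 (shut at 1, half-way at 0, fully open at -1). In form: [tx, ty, tz, ax, ay, az, gripper, tx, ty, tz, ax, ay, az, gripper, ...]. A call has 1 to 8 rows; each row shifts and turns the commanded pose from where the row before left it; what a row does not reach is not made up. A row lasts 1/8 s, in which the tool goes at most 62.5 mm and 10.7 degrees, less where a joint would pass 70% of its speed; a pose out of reach is approached as far as the arm can. A call with a number of a shift or a turn outside -1 to 1 is refused whole. A call with a gripper value outside its range is refused whole. The fingers move at their own pace and stop on an object; FORCE is the grip in N (left out, the last holds). Time passes only in rows, so rows that do not move let the fingers close. It gives the time, the measured TCP pose, the force, the opening and the grip force at its end, in the units of the state.
- state(): the state, without advancing time (a new reading comes with each control period).
- grab_frame(name): name is "scene" or "top" or "wrist"; returns a dict with "image" (480x640x3 uint8, red, green, blue), "z_map" (480x640 float32, mm along the optical axis (not along the pixel's ray), 0 where there is no reading), "vfov" (degrees; the focal length in pixels is half the picture's height over the tangent of half this angle, whatever the lens; pixels are square), "cx", "cy" (the principal point, pixels), "rvec" (rotation vector, rad) and "tvec" (3), from world to camera coordinates, as OpenCV has them; the wrist camera has in their place "tool_from_camera" (4x4, takes a point from camera to tool coordinates, whose origin is the TCP and whose axes are the flange's). Camera axes: x right, y down, z forward; pixel columns grow to the right and rows downward; lengths in mm; the calibration is good to about 2 mm. A picture is of the moment at which its call begins: read the wrist's pose just before it.
- finish_job(): hands the job in; it is judged then, once.
The state is a dict: "time_s": time; "joints": joint angles; "joint_vel": joint speeds; "tau": joint torques, N m; "position": TCP position; "tool_rot": TCP orientation; "ft_force": force on the tool from outside, world axes, zero at the start; "ft_torque": the same for the moment, N m; "opening": opening from 0.0 (shut) to 1.0 (fully open); "grip_force": force on a finger pad.
Only numpy, scipy, OpenCV 4.12 (cv2) and the standard library are available. Lean on these libraries where they do the work, as an engineer would, in place of code of your own. Each camera call takes 0.05 s, during which the arm holds its last target. There are 200 camera calls.

## Task

Pack the display case for the night: lay every green striker that is out on the table flat and side by side on the sprung felt bed of the case, then, with both cams swung open, set the lid into the well so that it lies level on its seals, and turn both cam levers a quarter turn, fully home, so that the lid is drawn down tight on both sides. Let go of everything, and leave the magnifier, the coaster and the dish where they are.

Things in the scene. Friction and masses are not known exactly. Their poses are not given: they have to be found in the camera images.
- case: Display case fixed to the table: square dark teak well, 172 x 172 mm outside, 156 x 156 mm inside, walls 8 mm, rim 60 mm above the table, open on top. Origin: centre of its underside, on the table; z up; its +y and -y sides carry the two cams, its -x side faces the robot. A black sponge seal on the +y and -y walls stands 8 mm proud of the rim and gives 1.5 N per mm.
- bed_top (a point): Centre of the top face of the grey felt bed, 152 x 152 mm, in the well (axes as the case). The bed rides up and down on a soft spring and stays level; empty, its top is 58 mm above the table, 2 mm below the rim.
- bed (a joint): How far the bed has sunk from its empty height, m, 0 to 0.028 (spring about 50 N/m: about 3 mm for each striker; any push of a finger sinks it). With the lid clamped down on one layer of strikers it reads about 0.020.
- cam_left (a joint): Angle of the left cam (+y side of the case), rad: 0 = open, its ramped steel wing beside the case and clear of the lid; 1.571 = fully home at its stop, wing over the lid's frame. Its 60 mm lever points along the case's -x when open and along the case's +y (outwards) when home, turning clockwise seen from above. Stays where left; drawing the lid down takes 3 to 8 N at the grip.
- cam_left_pivot (a point): A point on the left cam's vertical pivot axis, 70 mm above the table, at x 0, y +112 mm in the frame of the case. The wing reaches 44 mm from here, the lever 60 mm.
- cam_left_grip (a point): Middle of the upright black grip at the end of the left cam's lever: a round post 14 mm in diameter, 38 mm tall, 60 mm from the pivot axis, standing on the lever at 78 mm, top at 116 mm above the table; this point is at 98 mm.
- cam_right (a joint): Angle of the right cam (-y side), the mirror image: 0 = open, lever along the case's -x; 1.571 = fully home at its stop, lever along the case's -y, turning anticlockwise seen from above.
- cam_right_pivot (a point): A point on the right cam's vertical pivot axis, 70 mm above the table, at x 0, y -112 mm in the frame of the case.
- cam_right_grip (a point): Middle of the upright grip at the end of the right cam's lever, same sizes as the left one.
- lid_handle (a point): Centre of the wooden bar handle of the loose lid (350 g): bar 70 mm along the lid's x, 14 mm wide (y), 22 mm tall, its underside 16 mm above the lid's frame, on two thin legs. This point is 27 mm above the top of the frame and 49 mm above the underside of the lid. z of the lid is up. The lid fits the well any of the four ways round.
- lid_edge_a (a point): A point on the top face of the lid's frame, middle of its +y edge, 80 mm from the lid's centre. The frame is aluminium with a clear window, 168 x 168 x 8 mm; under it a clear stepped plug, 149 mm square for 7 mm, then 143 mm square for 7 mm, goes down into the well. With the lid lying on the seals this point is about 75 mm above the table; clamped, 70 mm.
- lid_edge_b (a point): The same point at the -y edge of the lid.
- magnifier_mid (a point): Bystander: a round brass-rimmed magnifier 80 mm across with a wooden handle along its y, lying on the table; this is the middle of the lens.
- coaster_mid (a point): Bystander: a round teak coaster, 96 mm across, 9 mm thick; its middle.
- dish_mid (a point): Bystander: a small chipped white ceramic dish, 104 mm across, 28 mm high; its middle.
- striker1_mid (a point): Striker 1 (may be absent): a round disc of swirled green resin, 41 mm in diameter, 10 mm thick, 15 g, lying flat on the table; this is its centre, 5 mm up, its z is the disc's axis (either face may be up). All strikers are alike.
- striker2_mid (a point): Striker 2 (may be absent): a round disc of swirled green resin, 41 mm in diameter, 10 mm thick, 15 g, lying flat on the table; this is its centre, 5 mm up, its z is the disc's axis (either face may be up). All strikers are alike.
- striker3_mid (a point): Striker 3 (may be absent): a round disc of swirled green resin, 41 mm in diameter, 10 mm thick, 15 g, lying flat on the table; this is its centre, 5 mm up, its z is the disc's axis (either face may be up). All strikers are alike.
- striker4_mid (a point): Striker 4 (may be absent): a round disc of swirled green resin, 41 mm in diameter, 10 mm thick, 15 g, lying flat on the table; this is its centre, 5 mm up, its z is the disc's axis (either face may be up). All strikers are alike.
- striker5_mid (a point): Striker 5 (may be absent): a round disc of swirled green resin, 41 mm in diameter, 10 mm thick, 15 g, lying flat on the table; this is its centre, 5 mm up, its z is the disc's axis (either face may be up). All strikers are alike.
Not all that is in view belongs to the job. Leave any red or yellow look-alike of the part that bears striker2_mid alone.

How it is judged:
By the outcome, as a careful person would: the job done as asked, in the order asked, and still so for the second after the job is handed in, with the robot touching nothing.
Of striker1, striker2, striker3, striker4, striker5 only 3 to 5 are there at a start; the rules pass over those that are not, and their reading is None.
At some moment in a run one of striker1, striker2, striker3, striker4, striker5 may be knocked a few centimetres aside while the robot is not near it.
Once in a run the grip may slacken for a moment while it holds something.
It also fails if it takes over 210 s, if anything falls off the work surface, if the arm or the gripper's body presses on something with over 40 N, if the wrist force passes 120 N, or if a joint passes its speed limit or range.

## Working session

There is one attempt and no reset: what is moved stays moved. The work goes in short steps, Python scripts to look and compute and a shell command to move; the robot and the scene stay as the last step left them, time stands still between calls to the robot, and variables do not carry over. Pictures are saved under pics/ and viewed, at most 14 in all, crops included, and the job is handed in when it is done.

```bash
ls; mkdir -p pics; cat > h.py <<'E'
from plant import *
import numpy as np, cv2
from scipy.spatial.transform import Rotation as R
def cam(f):
    fl=f["image"].shape[0]/2/np.tan(np.radians(f["vfov"]/2))
    if "rvec" in f:
        Rm=R.from_rotvec(np.ravel(f["rvec"])).as_matrix(); t=np.ravel(f["tvec"])
        return fl,Rm.T,-Rm.T@t
    s=f["s"]; T=np.array(f["tool_from_camera"]); Rt=R.from_rotvec(s["tool_rot"]).as_matrix()
    return fl,Rt@T[:3,:3],Rt@T[:3,3]+np.array(s["position"])
def grab(n):
    s=state(); f=grab_frame(n); f["s"]=s; return f
def ray(f,u,v,z):
    fl,Rc,c=cam(f); d=Rc@np.array([(u-f["cx"])/fl,(v-f["cy"])/fl,1.]); return c+d*(z-c[2])/d[2]
def pt(f,u,v):
    fl,Rc,c=cam(f); return c+Rc@(np.array([(u-f["cx"])/fl,(v-f["cy"])/fl,1.])*f["z_map"][int(v),int(u)])
def save(f,n): cv2.imwrite("pics/"+n+".png",f["image"][:,:,::-1])
def blobs(f,lo,hi,amin=80):
    m=cv2.inRange(cv2.cvtColor(f["image"],cv2.COLOR_RGB2HSV),np.array(lo),np.array(hi))
    m=cv2.morphologyEx(m,cv2.MORPH_CLOSE,np.ones((3,3)))
    n,l,st,c=cv2.connectedComponentsWithStats(m)
    return [(c[i],st[i]) for i in range(1,n) if st[i][4]>amin]
E
python3 - <<'E'
from h import *
print(state())
for n in("top","scene"):
    f=grab(n); save(f,n+"1"); print(n,cam(f),f["cx"],f["cy"])
E
```

```text
pics
{'time_s': 0.0, 'joints': array([ 1.11439772e+00,  3.00478130e-01,  1.52159330e+00, -3.00575777e-06,
        1.32072235e+00, -6.65759190e-02]), 'joint_vel': array([ 9.02678626e-04, -4.87117820e-04,  2.38053374e-06,  2.59758236e-05,
       -2.07485909e-03, -1.85134644e-04]), 'tau': array([-3.14515473e-04, -5.43505239e+01, -3.61801171e+01, -6.81078677e-05,
        3.96978983e-03, -3.56944247e-05]), 'position': array([208.8969753 , 508.52159311, 230.71229482]), 'tool_rot': array([-6.08401431e-01, -3.08180394e+00,  1.82359691e-03]), 'ft_force': array([-0.62960633,  0.05324488, -0.30658208]), 'ft_torque': array([ 0.01500288, -0.02147751, -0.04024692]), 'grip_force': 0.0, 'opening': 1.002300833130758}
top (np.float64(541.2331707199843), array([[ 0.02056225, -0.99662436,  0.07948006],
       [-0.99977505, -0.02008333,  0.00682049],
       [-0.00520124, -0.07960243, -0.99681312]]), array([ 435.76718696,   25.30517444, 1422.72537525])) 322.7383181715506 237.15387886937322
scene (np.float64(459.82631397400706), array([[ 0.51061871,  0.56218873, -0.65054774],
       [ 0.85972087, -0.34456282,  0.37703647],
       [-0.01218891, -0.75181134, -0.6592656 ]]), array([1273.82785933, -392.3714327 ,  812.21368053])) 320.48209925042664 243.96239037067556
```

View pics/top1.png

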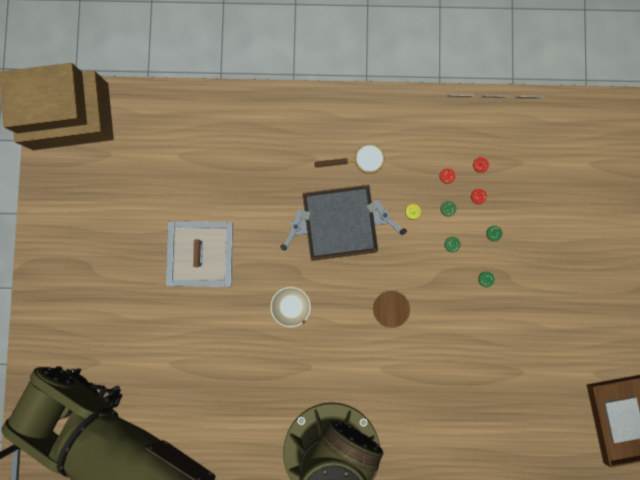

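View pics/scene1.png

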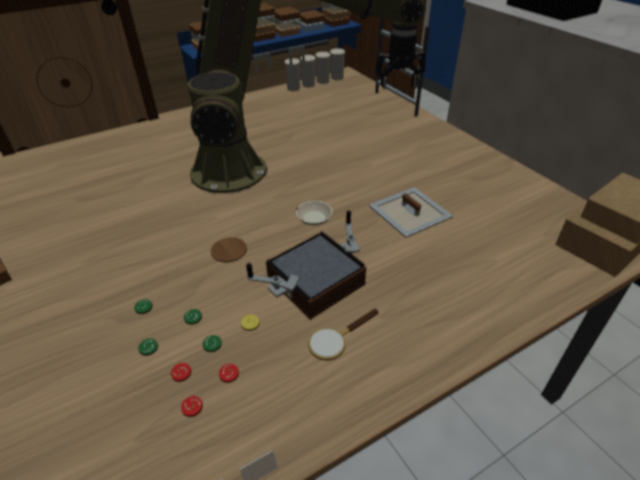

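The top view shows the case at about (340,222) with both cam levers partly turned: grips at (284,247) and (403,232). The lid is at (199,254) with its bar along the image vertical. The green discs are at (448,208), (494,233), (452,244) and (487,279). The look-alikes are red (447,176), (481,165), (479,196) and yellow (413,212). The four green ones fit the description.

```bash
python3 - <<'E'
from h import *
f=grab("top"); s=grab("scene")
np.set_printoptions(precision=1,suppress=True)
for c,st in blobs(f,(55,90,30),(90,255,200),60): print("green top",c,st[4],ray(f,*c,10))
for c,st in blobs(s,(55,90,30),(90,255,200),60): print("green scene",c,st[4],ray(s,*c,10))
# felt bed + lid by z_map heights
fl,Rc,c0=cam(f); v,u=np.mgrid[0:480,0:640]
P=c0+(np.stack([(u-f["cx"])/fl,(v-f["cy"])/fl,np.ones_like(u)],-1)*f["z_map"][...,None])@Rc.T
Z=P[...,2]
m=np.zeros_like(Z,np.uint8); m[165:280,270:430]=1
def rect(mask,n):
    mm=mask.astype(np.uint8); k,l,st,_=cv2.connectedComponentsWithStats(mm); i=1+np.argmax(st[1:,4])
    pts=P[l==i]; r=cv2.minAreaRect(pts[:,:2].astype(np.float32)); print(n,r,len(pts),np.median(pts[:,2]))
hsv=cv2.cvtColor(f["image"],cv2.COLOR_RGB2HSV)
rect((m>0)&(Z>45)&(Z<75)&(hsv[...,1]<60)&(u>305)&(u<380),"bed")
rect((Z>35)&(Z<75)&(m>0),"case+cam")
w=(u>160)&(u<240)&(v>210)&(v<295)
rect(w&(Z>16)&(Z<35),"lid"); rect(w&(Z>36)&(Z<75),"handle")
rect((m>0)&(Z>90),"grip"); 
k,l,st,cc=cv2.connectedComponentsWithStats(((m>0)&(Z>85)&(Z<140)).astype(np.uint8))
for i in range(1,k): print("grip",cc[i],st[i][4],np.median(P[l==i],0),ray(f,*cc[i],116))
img=cv2.resize(f["image"][170:300,270:515],None,fx=3,fy=3,interpolation=cv2.INTER_CUBIC); cv2.imwrite("pics/crop1.png",img[:,:,::-1])
E
```

```text
green top [448.1 208.3] 156 [ 631.2 -292.8   10. ]
green top [494.  233.1] 170 [ 568.  -412.8   10. ]
green top [452.2 243.9] 167 [ 537.6 -303.6   10. ]
green top [486.1 278.8] 172 [ 448.4 -391.8   10. ]
green scene [142.8 306.3] 156 [ 455.6 -394.4   10. ]
green scene [192.7 316.2] 166 [ 544.  -305.4   10. ]
green scene [211.9 343.3] 195 [ 637.3 -294.8   10. ]
green scene [147.6 346.5] 208 [ 574.1 -414.9   10. ]
bed ((585.9489135742188, -14.215476989746094), (159.08612060546875, 190.4661865234375), 8.565269470214844) 3999 58.22542602145563
case+cam ((584.561279296875, -8.688461303710938), (172.94036865234375, 240.6331024169922), 8.420188903808594) 4689 58.39942372727819
lid ((497.80072021484375, 355.0592041015625), (166.71141052246094, 170.24880981445312), 1.1081571578979492) 3786 21.13545164827258
handle ((497.1923828125, 354.76263427734375), (68.54279327392578, 15.988786697387695), 0.6381271481513977) 191 58.856254152900874
grip ((557.9617919921875, -160.8887481689453), (13.225398063659668, 11.399044036865234), 87.67546081542969) 34 114.76209114061658
grip [378. 203.] 1 [ 630.4 -10
[... 387 characters left out ...]
  80.8 116. ]
grip [306.  217.7] 3 [589.3  77.   85.7] [586.6  75.9 116. ]
grip [309.  217.5] 2 [590.6  69.6  86.2] [587.2  68.6 116. ]
grip [388. 217.] 1 [ 595.9 -126.6   85.6] [ 592.2 -123.2  116. ]
grip [385. 219.] 1 [ 590.7 -119.2   85.7] [ 587.2 -115.9  116. ]
grip [393. 221.] 1 [ 586.2 -139.2   85.3] [ 582.7 -135.4  116. ]
grip [293.8 225. ] 5 [571.2 106.4  88. ] [568.1 105.1 116. ]
grip [291. 227.] 1 [566.1 113.8  85. ] [563.1 111.8 116. ]
grip [297.  227.4] 5 [565.8  98.8  87.9] [562.4  97.2 116. ]
grip [293. 229.] 1 [561.2 108.7  85.2] [558.3 106.8 116. ]
grip [402.6 231.5] 37 [ 558.9 -159.5  114.2] [ 557.7 -158.9  116. ]
grip [282.9 247.5] 33 [513.8 129.9 114.9] [513.  130.1 116. ]
```

View pics/crop1.png

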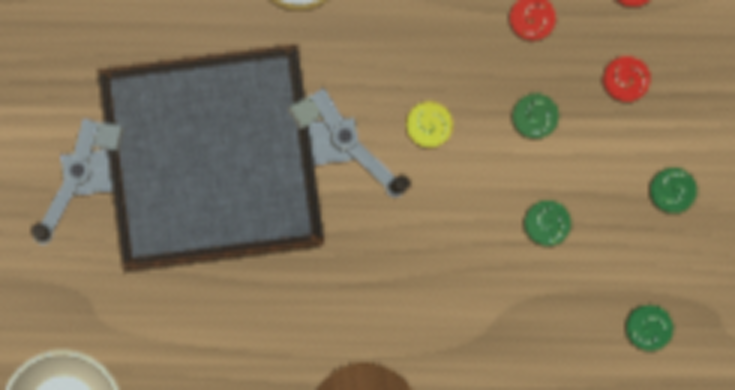

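The crop confirms four solid green discs at top pixels (448,208), (494,233), (452,244) and (487,279), with the red and yellow ones apart. Both cams stand about 0.6 rad closed, so I open them first. I start with the left grip at (513,130), pushing towards (508,93).

```bash
python3 -c "
import plant;print([x for x in dir(plant) if x[0]!='_']); print(getattr(plant,'tcp_to_grasp',None))"
python3 -m creep '[0.76,-0.945,-0.2,0,0,0.02,-1, 0.76,-0.945,-0.2,0,0,0.02,-1, 0.76,-0.945,-0.2,0,0,0.02,-1, 0.76,-0.945,-0.2,0,0,0.02,-1, 0.76,-0.945,-0.2,0,0,0.02,-1, 0.76,-0.945,-0.2,0,0,0.02,-1, 0.76,-0.945,-0.2,0,0,0.02,-1, 0.76,-0.945,-0.2,0,0,0.02,-1]' 20
python3 -m creep '[0.76,-0.945,-0.25,0,0,0,-1, 0.76,-0.945,-0.25,0,0,0,-1, 0.76,-0.945,-0.25,0,0,0,-1, 0.76,-0.945,-0.25,0,0,0,-1, 0.76,-0.945,-0.25,0,0,0,-1, 0.76,-0.945,-0.25,0,0,0,-1, 0.76,-0.945,-0.25,0,0,0,-1, 0.76,-0.945,-0.25,0,0,0,-1]'
```

```text
['Unreachable', 'finish_job', 'grab_frame', 'state', 'tcp_to_grasp']
18.700000000000003
time_s: 1.2
position: [361.5, 318.9, 191.1]
tool_rot: [-0.216, -3.134, 0.0]
ft_force: [0.3, 0.2, 0.4]
opening: 0.999
grip_force: 0.0
time_s: 2.2
position: [513.5, 129.9, 141.0]
tool_rot: [-0.217, -3.134, 0.0]
ft_force: [0.5, 0.1, 0.0]
opening: 1.0
grip_force: 0.0
```

```bash

python3 -m creep '[0,0,-0.7,0,0,0,-1, 0,0,-0.7,0,0,0,-1, 0,0,-0.7,0,0,0,0.3, 0,0,0,0,0,0,0.3, 0,0,0,0,0,0,0.3, 0,0,0,0,0,0,0.3, 0,0,0,0,0,0,0.3]' 20
python3 -m creep '[-0.02,-0.3,0,0,0,0,0.3, -0.04,-0.3,0,0,0,0,0.3, -0.05,-0.3,0,0,0,0,0.3, -0.04,-0.3,0,0,0,0,0.3, -0.02,-0.3,0,0,0,0,0.3, 0,0,0,0,0,0,0.3]'
```

```text
time_s: 3.08
position: [513.2, 130.8, 89.2]
tool_rot: [0.217, 3.133, 0.0]
ft_force: [0.6, 0.6, -0.7]
opening: 0.348
grip_force: 0.0
time_s: 3.82
position: [508.8, 92.6, 88.8]
tool_rot: [0.218, 3.134, -0.0]
ft_force: [-0.6, 0.2, 0.8]
opening: 0.347
grip_force: 0.0
```

```bash

python3 -m creep '[0,-0.16,0,0,0,0,0.3, 0,-0.1,0,0,0,0,0.3, 0,0,0,0,0,0,0.3]'
python3 -m creep '[0,-0.1,0,0,0,0,0.3, 0,0,0,0,0,0,0.3]'
python3 -m creep '[0,-0.1,0,0,0,0,0.3, 0,0,0,0,0,0,0.3]'
```

```text
time_s: 4.2
position: [508.8, 86.6, 88.8]
tool_rot: [0.217, 3.134, -0.0]
ft_force: [0.1, 0.3, -0.7]
opening: 0.348
grip_force: 0.0
time_s: 4.45
position: [508.8, 84.9, 88.8]
tool_rot: [0.217, 3.134, 0.002]
ft_force: [0.5, 7.2, -0.4]
opening: 0.352
grip_force: 3.6
time_s: 4.7
position: [508.8, 84.2, 88.8]
tool_rot: [0.217, 3.134, 0.006]
ft_force: [2.1, 22.7, -1.7]
opening: 0.352
grip_force: 11.8
```

```bash

python3 -m creep '[0,0.15,0,0,0,0,-0.4, 0,0.1,0,0,0,0,-0.8, 0,0,0.8,0,0,0,-1, 0,0,0.9,0,0,0,-1, 0,0,0.9,0,0,0,-1]'
python3 -m creep '[0.2,-1,0,0,0,0.05,-1, 0.2,-1,0,0,0,0.05,-1, 0.2,-1,0,0,0,0.05,-1, 0.2,-1,0,0,0,0.05,-1, 0.2,-1,0,0,0,0.05,-1, 0.2,-1,0,0,0,0.05,-1, 0.2,-1,0,0,0,0.05,-1, 0.2,-1,0,0,0,0.05,-1]'
python3 -m creep '[0.2,-1,0,0,0,0,-1, 0.15,-0.98,0,0,0,0,-1, 0,0,0,0,0,0,-1]'
```

```text
time_s: 5.32
position: [508.7, 87.8, 154.5]
tool_rot: [-0.218, -3.134, 0.0]
ft_force: [0.6, 0.6, 0.6]
opening: 0.996
grip_force: 0.0
time_s: 6.32
position: [548.8, -113.1, 153.8]
tool_rot: [0.765, -3.047, 0.0]
ft_force: [0.1, 0.1, -0.2]
opening: 1.001
grip_force: 0.0
time_s: 6.7
position: [557.4, -162.9, 153.5]
tool_rot: [0.759, -3.048, 0.0]
ft_force: [0.2, -0.2, -0.6]
opening: 1.0
grip_force: 0.0
```

```bash

python3 -m creep '[0,0.14,-0.88,0,0,0,-1, 0,0,-0.88,0,0,0,-1, 0,0,-0.85,0,0,0,0.3, 0,0,0,0,0,0,0.3, 0,0,0,0,0,0,0.3, 0,0,0,0,0,0,0.3, 0,0,0,0,0,0,0.3]'
python3 -m creep '[-0.17,0.25,0,0,0,0,0.3, -0.16,0.26,0,0,0,0,0.3, -0.14,0.26,0,0,0,0,0.3, -0.12,0.27,0,0,0,0,0.3, -0.08,0.27,0,0,0,0,0.3, 0,0,0,0,0,0,0.3]'
python3 -m creep '[-0.03,0.12,0,0,0,0,0.3, 0,0,0,0,0,0,0.3]'
```

```text
time_s: 7.58
position: [557.7, -158.1, 89.2]
tool_rot: [-0.762, 3.047, -0.001]
ft_force: [0.0, 0.1, -0.2]
opening: 0.351
grip_force: 0.0
time_s: 8.32
position: [540.7, -124.7, 88.6]
tool_rot: [-0.763, 3.047, 0.0]
ft_force: [0.6, 0.1, 0.2]
opening: 0.346
grip_force: 0.0
time_s: 8.57
position: [540.0, -122.2, 88.5]
tool_rot: [0.762, -3.048, -0.0]
ft_force: [0.3, -0.2, 0.1]
opening: 0.35
grip_force: 0.0
```

```bash

python3 -m creep '[-0.02,0.1,0,0,0,0,0.3, 0,0,0,0,0,0,0.3]'
python3 -m creep '[-0.01,0.08,0,0,0,0,0.3, 0,0,0,0,0,0,0.3]'
python3 -m creep '[-0.01,0.08,0,0,0,0,0.3, 0,0,0,0,0,0,0.3]'
```

```text
time_s: 8.82
position: [539.5, -120.0, 88.5]
tool_rot: [-0.762, 3.048, -0.001]
ft_force: [-0.5, -3.2, -0.9]
opening: 0.346
grip_force: 1.6
time_s: 9.07
position: [539.5, -119.5, 88.6]
tool_rot: [-0.761, 3.048, -0.005]
ft_force: [1.2, -16.0, -2.9]
opening: 0.348
grip_force: 7.4
time_s: 9.32
position: [539.4, -119.0, 88.7]
tool_rot: [-0.76, 3.048, -0.008]
ft_force: [3.6, -27.8, -5.9]
opening: 0.349
grip_force: 13.1
```

```bash

python3 -m creep '[0,-0.12,0,0,0,0,-0.4, 0,-0.1,0,0,0,0,-0.8, 0,0,0.8,0,0,0,-1, 0,0,0.9,0,0,0,-1, 0,0,0.9,0,0,0,-1]'
python3 -m creep '[0,-0.9,0,0,0,-0.03,-0.4, 0,-0.9,0,0,0,-0.03,-0.4, 0,-0.9,0,0,0,-0.03,-0.4, 0,-0.9,0,0,0,-0.03,-0.4, 0,-0.9,0,0,0,-0.03,-0.4, 0,-0.9,0,0,0,-0.03,-0.4, 0,-0.9,0,0,0,-0.04,-0.4, 0,-0.9,0,0,0,0,-0.4]'
cat >> h.py <<'E'
def look(name=None):
    np.set_printoptions(precision=1,suppress=True)
    f=grab("wrist"); 
    if name: save(f,name)
    r=f["s"]["tool_rot"]; print("pos",f["s"]["position"],"yaw_y",np.degrees(2*np.arctan2(r[1],r[0]))%180-90)
    for c,st in blobs(f,(55,90,30),(90,255,200),400): print("green px",c,st[:5],ray(f,*c,10))
    return f
E
python3 -c "
from h import *
f=look('w1'); t=grab('top'); save(t,'top2')
for c,st in blobs(t,(55,90,30),(90,255,200),60): print('green top',c,st[4],ray(t,*c,10))"
```

```text
time_s: 9.95
position: [538.9, -120.9, 154.2]
tool_rot: [0.762, -3.048, -0.001]
ft_force: [0.6, 0.5, -0.8]
opening: 1.0
grip_force: 0.0
time_s: 10.95
position: [538.9, -302.8, 153.5]
tool_rot: [0.224, -3.134, -0.0]
ft_force: [-0.1, 0.6, 0.6]
opening: 0.698
grip_force: 0.0
pos [ 538.9 -302.8  153.5] yaw_y -81.81140908271524
green px [149.4  65.3] [ 116   31   68   68 3320] [ 450.8 -426.3   10. ]
green px [324.6 224.1] [ 296  197   57   55 2153] [ 536.3 -304.1   10. ]
green px [164.6 244.1] [ 137  218   57   54 2177] [ 566.7 -413.6   10. ]
green px [321.3 344.4] [ 296  322   51   45 1678] [ 630.1 -293.4   10. ]
green top [448.1 208. ] 149 [ 631.9 -292.6   10. ]
```

View pics/w1.png

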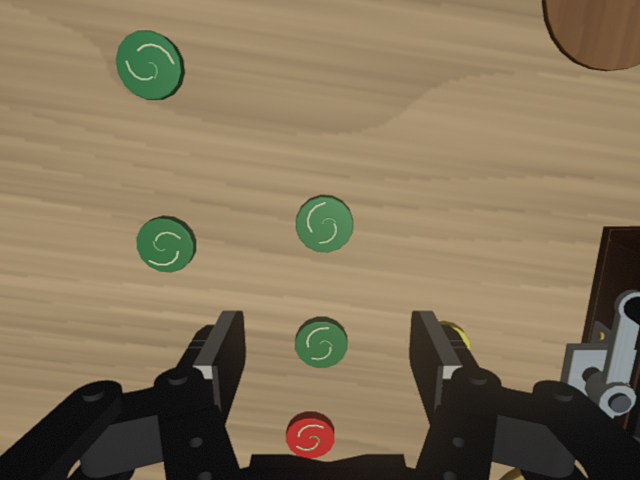

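View pics/top2.png

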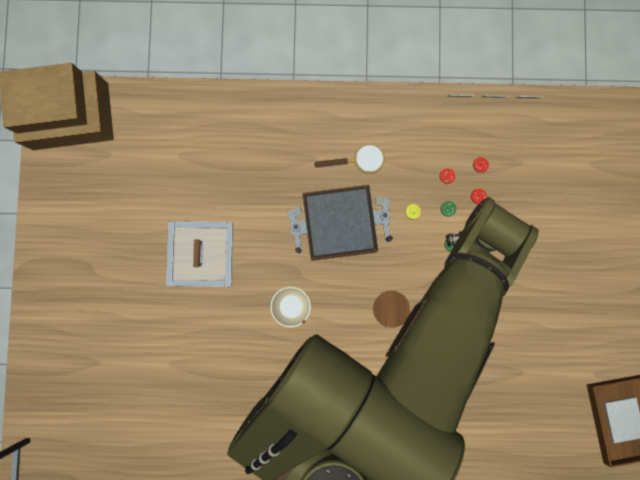

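Both cams are now open, with grips at about (298,249) and (389,238) in the top view. The wrist view shows all four green discs at (325,224), (165,244), (321,344) and (149,65). The last has been knocked about 35 mm and is now at world (451,-426). I take the nearest first, at (536,-304).

```bash

python3 -m creep '[-0.1,-0.05,-1,0,0,0,-0.4, 0,0,-1,0,0,0,-0.4, 0,0,-1,0,0,0,-0.4, 0,0,-1,0,0,0,-0.4, 0,0,-1,0,0,0,-0.4, 0,0,-0.6,0,0,0,-0.4, 0,0,-0.35,0,0,0,-0.4, 0,0,0,0,0,0,-0.4]' 30
python3 -m creep '[0,0,0,0,0,0,1, 0,0,0,0,0,0,1, 0,0,0,0,0,0,1, 0,0,0,0,0,0,1]' 30
```

```text
time_s: 12.05
position: [536.5, -302.5, 4.7]
tool_rot: [0.227, -3.133, -0.0]
ft_force: [0.2, 0.2, 0.3]
opening: 0.702
grip_force: 0.0
time_s: 12.55
position: [537.0, -302.8, 6.0]
tool_rot: [-0.226, 3.132, -0.002]
ft_force: [-1.5, 1.2, 6.3]
opening: 0.449
grip_force: 29.6
```

```bash

python3 -m creep '[0,0,0.5,0,0,0,1, 0,0,1,0,0,0,1, 0,0,1,0,0,0,1, 0,0,1,0,0,0,1, 0,0,1,0,0,0,1, 0,0,0.9,0,0,0,1]'
python3 -m creep '[0.35,0.9,0,0,0,0,1, 0.35,0.9,0,0,0,0,1, 0.35,0.9,0,0,0,0,1, 0.35,0.9,0,0,0,0,1, 0.35,0.9,0,0,0,0,1, 0.35,0.9,0,0,0,0,1, 0.35,0.9,0,0,0,0,1, 0.35,0.9,0,0,0,0,1]'
python3 -m creep '[0.35,0.9,0,0,0,0,1, 0.35,0.9,0,0,0,0,1, 0,0.9,0,0,0,0,1, 0,0,0,0,0,0,1]'
python3 -c "
from h import *
look('w2')"
```

```text
time_s: 13.3
position: [536.6, -302.6, 141.8]
tool_rot: [-0.226, 3.132, -0.001]
ft_force: [-0.3, 0.2, -0.0]
opening: 0.452
grip_force: 30.2
time_s: 14.3
position: [606.8, -121.8, 140.9]
tool_rot: [-0.226, 3.132, -0.001]
ft_force: [0.1, -0.1, -0.7]
opening: 0.446
grip_force: 30.2
time_s: 14.8
position: [623.8, -53.6, 140.3]
tool_rot: [-0.229, 3.133, -0.0]
ft_force: [0.5, -0.2, 0.2]
opening: 0.45
grip_force: 30.2
pos [623.8 -53.6 140.3] yaw_y -81.62845067080931
green px [328.4 326.5] [ 274  274  107  105 8105] [692.2 -41.8  10. ]
```

View pics/w2.png

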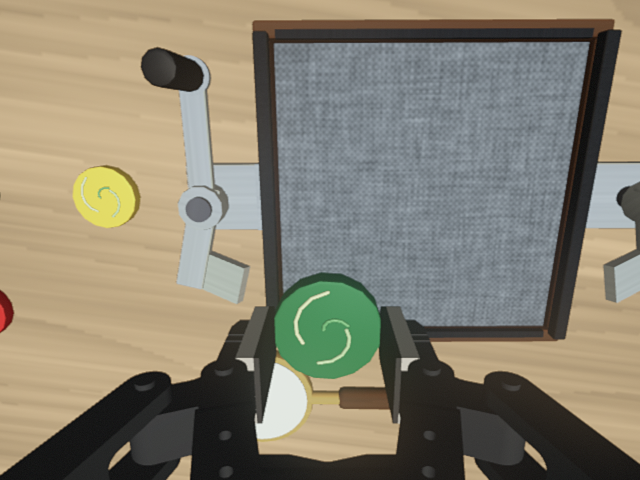

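The disc is held level between the pads at (328,326). The case lies in view, with felt corners at about (274,42), (592,42) and (548,327). I check the case centre from this view.

```bash

python3 -c "
from h import *
np.set_printoptions(precision=1,suppress=True)
f=grab('wrist')
for u,v,z in [(274,42,58),(592,42,58),(548,327,58),(199,208,86),(253,22,60),(613,22,60)]: print(u,v,ray(f,u,v,z), pt(f,u,v))
a=ray(f,199,208,82);print(a)
print(ray(f,328,326,140))"
```

```text
274 42 [519.5 -94.8  58. ] [518.  -96.3  46.8]
592 42 [497.4  56.7  58. ] [496.8  58.3  55.2]
548 327 [648.5  81.3  58. ] [648.5  81.4  57.9]
199 208 [ 599.1 -118.5   86. ] [ 599.6 -119.    84.1]
253 22 [ 512.6 -105.3   60. ] [ 503.1 -116.2    0.2]
613 22 [488.2  62.6  60. ] [488.1  62.7  59.9]
[ 600.1 -119.6   82. ]
[623.2 -53.6 140. ]
```

```bash

python3 -m creep '[0,0.62,-0.5,0,0,0,1, 0,0,-0.8,0,0,0,1, 0,0,-0.8,0,0,0,1, 0,0,-0.6,0,0,0,1, 0,0,-0.25,0,0,0,1, 0,0,0,0,0,0,1]'
python3 -m creep '[0,0,0,0,0,0,0, 0,0,0,0,0,0,-0.1, 0,0,0,0,0,0,-0.25, 0,0,0,0,0,0,-0.25]'
python3 -m creep '[0,0,0.5,0,0,0,-0.25, 0,0,1,0,0,0,-0.25, 0,0,1,0,0,0,-0.4, 0,0,0.5,0,0,0,-0.4]'
```

```text
time_s: 15.65
position: [624.0, -39.7, 65.7]
tool_rot: [0.226, -3.133, -0.0]
ft_force: [0.6, 0.2, -0.1]
opening: 0.448
grip_force: 30.2
time_s: 16.15
position: [624.0, -39.5, 66.2]
tool_rot: [-0.226, 3.133, -0.0]
ft_force: [0.4, 0.5, -0.7]
opening: 0.625
grip_force: 0.0
time_s: 16.65
position: [624.5, -39.6, 143.2]
tool_rot: [-0.226, 3.131, -0.001]
ft_force: [0.3, 0.0, 0.3]
opening: 0.7
grip_force: 0.0
```

```bash

python3 -m creep '[0.02,-1,0,0,0,0,-0.4, 0.02,-1,0,0,0,0,-0.4, 0.03,-1,0,0,0,0,-0.4, 0.03,-1,0,0,0,0,-0.4, 0.03,-1,0,0,0,0,-0.4, 0.03,-1,0,0,0,0,-0.4, 0.03,-1,0,0,0,0,-0.4, 0.03,-1,0,0,0,0,-0.4]'
python3 -m creep '[0.02,-1,0,0,0,0,-0.4, 0.02,-1,0,0,0,0,-0.4, 0,-0.2,0,0,0,0,-0.4, 0,0,0,0,0,0,-0.4]'
python3 -c "
from h import *
look()"
```

```text
time_s: 17.65
position: [629.5, -241.1, 141.0]
tool_rot: [0.226, -3.133, -0.0]
ft_force: [0.6, 0.6, 1.0]
opening: 0.704
grip_force: 0.0
time_s: 18.15
position: [630.5, -294.6, 140.8]
tool_rot: [0.226, -3.133, -0.0]
ft_force: [0.3, -0.3, 0.4]
opening: 0.703
grip_force: 0.0
pos [ 630.5 -294.6  140.8] yaw_y -81.74867989441063
green px [149.  107.6] [ 116   75   68   68 3302] [ 567.2 -412.9   10. ]
green px [327.7 232.8] [ 299  205   58   56 2340] [ 630.2 -293.3   10. ]
```

```bash

python3 -m creep '[0,0.05,-1,0,0,0,-0.4, 0,0,-1,0,0,0,-0.4, 0,0,-1,0,0,0,-0.4, 0,0,-1,0,0,0,-0.4, 0,0,-0.9,0,0,0,-0.4, 0,0,-0.45,0,0,0,-0.4, 0,0,0,0,0,0,-0.4]'
python3 -m creep '[0,0,0,0,0,0,1, 0,0,0,0,0,0,1, 0,0,0,0,0,0,1, 0,0,0,0,0,0,1]' 30
python3 -m creep '[0,0,0.5,0,0,0,1, 0,0,1,0,0,0,1, 0,0,1,0,0,0,1, 0,0,1,0,0,0,1, 0,0,1,0,0,0,1, 0,0,0.9,0,0,0,1]'
python3 -m creep '[0,1,0,0,0,0,1, 0,1,0,0,0,0,1, 0,1,0,0,0,0,1, 0,1,0,0,0,0,1, 0,1,0,0,0,0,1, 0,1,0,0,0,0,1, 0,1,0,0,0,0,1, 0,1,0,0,0,0,1]'
python3 -m creep '[0,1,0,0,0,0,1, -0.2,1,0,0,0,0,1, -0.25,1,0,0,0,0,1, -0.25,1,0,0,0,0,1, 0,1,0,0,0,0,1, 0,0,0,0,0,0,1]'
```

```text
time_s: 19.08
position: [630.4, -293.0, 6.8]
tool_rot: [0.227, -3.133, -0.001]
ft_force: [0.0, 0.2, -0.1]
opening: 0.7
grip_force: 0.0
time_s: 19.58
position: [631.9, -293.7, 10.1]
tool_rot: [-0.226, 3.129, -0.003]
ft_force: [0.4, 2.6, 11.4]
opening: -0.002
grip_force: 5.3
time_s: 20.32
position: [630.6, -293.4, 144.4]
tool_rot: [-0.226, 3.132, -0.001]
ft_force: [0.9, -0.2, -0.0]
opening: 0.0
grip_force: 0.0
time_s: 21.32
position: [630.4, -91.6, 142.3]
tool_rot: [-0.227, 3.133, 0.0]
ft_force: [0.5, -0.3, -0.4]
opening: -0.001
grip_force: 0.0
time_s: 22.08
position: [612.8, 33.8, 142.3]
tool_rot: [-0.23, 3.133, 0.0]
ft_force: [0.6, -0.2, 0.4]
opening: -0.001
grip_force: 0.0
```

The second grasp closed above the disc: at z=7 the tips were too high. I go back, look, and grip lower.

```bash

python3 -m creep '[0.05,-1,0,0,0,0,-0.4, 0.1,-1,0,0,0,0,-0.4, 0.1,-1,0,0,0,0,-0.4, 0.1,-1,0,0,0,0,-0.4, 0.1,-1,0,0,0,0,-0.4, 0.1,-1,0,0,0,0,-0.4, 0.1,-1,0,0,0,0,-0.4, 0.05,-1,0,0,0,0,-0.4]'
python3 -m creep '[0,-1,0,0,0,0,-0.4, 0,-1,0,0,0,0,-0.4, 0,-1,0,0,0,0,-0.4, 0,-1,0,0,0,0,-0.4, 0,-1,0,0,0,0,-0.4, 0,0,0,0,0,0,-0.4]'
python3 -c "
from h import *
look('w3')"
```

```text
time_s: 23.08
position: [630.5, -169.8, 142.2]
tool_rot: [0.226, -3.133, 0.0]
ft_force: [-0.4, 0.4, -0.2]
opening: 0.701
grip_force: 0.0
time_s: 23.82
position: [630.1, -295.4, 142.0]
tool_rot: [0.223, -3.134, 0.0]
ft_force: [0.7, 0.4, -0.4]
opening: 0.705
grip_force: 0.0
pos [ 630.1 -295.4  142. ] yaw_y -81.8478277423784
green px [150.9 108.7] [ 118   76   68   68 3252] [ 567.1 -413.    10. ]
green px [329.9 232.9] [ 301  205   58   56 2331] [ 630.  -292.8   10. ]
```

View pics/w3.png

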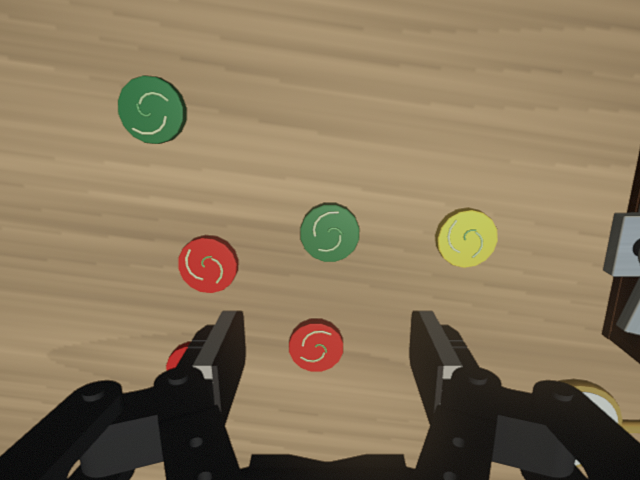

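The disc is undisturbed at (330,233), between red (208,264) and yellow (466,238). I descend to z≈1.

```bash

python3 -m creep '[0,0.1,-1,0,0,0,-0.4, 0,0,-1,0,0,0,-0.4, 0,0,-1,0,0,0,-0.4, 0,0,-1,0,0,0,-0.4, 0,0,-1,0,0,0,-0.4, 0,0,-0.35,0,0,0,-0.4, 0,0,-0.27,0,0,0,-0.4, 0,0,0,0,0,0,-0.4]'
python3 -m creep '[0,0,0,0,0,0,-0.1, 0,0,0,0,0,0,0.1, 0,0,0,0,0,0,1, 0,0,0,0,0,0,1]' 30
```

```text
time_s: 24.88
position: [630.7, -290.7, 2.2]
tool_rot: [-0.227, 3.133, -0.0]
ft_force: [0.1, 0.8, 0.8]
opening: 0.699
grip_force: 0.0
time_s: 25.38
position: [631.0, -291.0, 2.9]
tool_rot: [-0.226, 3.132, -0.001]
ft_force: [0.5, 0.0, 1.1]
opening: 0.464
grip_force: 25.2
```

```bash

python3 -m creep '[0,0,0.5,0,0,0,1, 0,0,1,0,0,0,1, 0,0,1,0,0,0,1, 0,0,1,0,0,0,1, 0,0,1,0,0,0,1, 0,0,1,0,0,0,1]'
python3 -m creep '[0,1,0,0,0,0,1, 0,1,0,0,0,0,1, 0,1,0,0,0,0,1, 0,1,0,0,0,0,1, 0,1,0,0,0,0,1, 0,1,0,0,0,0,1, 0,1,0,0,0,0,1, 0,1,0,0,0,0,1]'
python3 -m creep '[0,1,0,0,0,0,1, -0.2,1,0,0,0,0,1, -0.25,1,0,0,0,0,1, -0.25,1,0,0,0,0,1, 0,0.9,0,0,0,0,1, 0,0,0,0,0,0,1]'
```

```text
time_s: 26.12
position: [630.5, -290.8, 141.1]
tool_rot: [-0.226, 3.133, -0.001]
ft_force: [-0.3, -0.2, 0.3]
opening: 0.455
grip_force: 30.8
time_s: 27.12
position: [630.4, -89.0, 139.2]
tool_rot: [0.227, -3.133, -0.0]
ft_force: [0.4, -0.1, 0.1]
opening: 0.461
grip_force: 30.8
time_s: 27.88
position: [613.1, 33.5, 139.3]
tool_rot: [-0.229, 3.133, 0.0]
ft_force: [-0.8, 0.1, -0.1]
opening: 0.459
grip_force: 30.8
```

```bash

python3 -m creep '[0,0,-0.5,0,0,0,1, 0,0,-0.8,0,0,0,1, 0,0,-0.8,0,0,0,1, 0,0,-0.7,0,0,0,1, 0,0,-0.35,0,0,0,1, 0,0,0,0,0,0,1]'
python3 -m creep '[0,0,0,0,0,0,0, 0,0,0,0,0,0,-0.1, 0,0,0,0,0,0,-0.25, 0,0,0,0,0,0,-0.25]'
python3 -m creep '[0,0,0.5,0,0,0,-0.25, 0,0,1,0,0,0,-0.25, 0,0,1,0,0,0,-0.4, 0,0,0.7,0,0,0,-0.4]'
python3 -m creep '[-0.1,-1,0,0,0,0,-0.4, -0.15,-1,0,0,0,0,-0.4, -0.15,-1,0,0,0,0,-0.4, -0.15,-1,0,0,0,0,-0.4, -0.15,-1,0,0,0,0,-0.4, -0.15,-1,0,0,0,0,-0.4, -0.15,-1,0,0,0,0,-0.4, -0.15,-1,0,0,0,0,-0.4]'
python3 -m creep '[-0.1,-1,0,0,0,0,-0.4, -0.1,-1,0,0,0,0,-0.4, -0.1,-1,0,0,0,0,-0.4, -0.1,-1,0,0,0,0,-0.4, -0.1,-1,0,0,0,0,-0.4, -0.1,-1,0,0,0,0,-0.4, -0.1,-1,0,0,0,0,-0.4, -0.1,-1,0,0,0,0,-0.4]'
python3 -m creep '[0,-1,0,0,0,0,-0.4, 0,-0.9,0,0,0,0,-0.4, 0,0,0,0,0,0,-0.4]'
python3 -c "
from h import *
look()"
```

```text
time_s: 28.62
position: [612.8, 31.7, 60.0]
tool_rot: [0.226, -3.133, -0.0]
ft_force: [0.5, -1.2, -0.0]
opening: 0.459
grip_force: 30.8
time_s: 29.12
position: [613.1, 31.8, 60.7]
tool_rot: [-0.226, 3.133, -0.0]
ft_force: [0.8, -0.3, -0.1]
opening: 0.627
grip_force: 0.0
time_s: 29.62
position: [613.3, 31.8, 142.6]
tool_rot: [-0.226, 3.132, -0.0]
ft_force: [0.7, 0.9, 0.6]
opening: 0.701
grip_force: 0.0
time_s: 30.62
position: [584.1, -169.1, 140.9]
tool_rot: [-0.226, 3.133, -0.0]
ft_force: [0.0, 0.2, -0.8]
opening: 0.701
grip_force: 0.0
time_s: 31.62
position: [564.0, -369.9, 140.5]
tool_rot: [0.226, -3.133, -0.0]
ft_force: [-0.7, 0.1, -0.6]
opening: 0.704
grip_force: 0.0
time_s: 32.0
position: [563.6, -417.7, 140.0]
tool_rot: [0.224, -3.133, -0.0]
ft_force: [0.7, 0.1, -0.9]
opening: 0.698
grip_force: 0.0
pos [ 563.6 -417.7  140. ] yaw_y -81.83215168527954
green px [335.9  48. ] [ 303   11   67   74 3565] [ 451.  -427.7   10. ]
green px [330.1 238.6] [ 302  211   58   57 2339] [ 566.8 -414.3   10. ]
```

```bash

python3 -m creep '[0.13,0.14,-1,0,0,0,-0.4, 0,0,-1,0,0,0,-0.4, 0,0,-1,0,0,0,-0.4, 0,0,-1,0,0,0,-0.4, 0,0,-1,0,0,0,-0.4, 0,0,-0.35,0,0,0,-0.4, 0,0,-0.19,0,0,0,-0.4, 0,0,0,0,0,0,-0.4]'
python3 -m creep '[0,0,0,0,0,0,-0.1, 0,0,0,0,0,0,0.1, 0,0,0,0,0,0,1, 0,0,0,0,0,0,1]' 30
python3 -m creep '[0,0,0.5,0,0,0,1, 0,0,1,0,0,0,1, 0,0,1,0,0,0,1, 0,0,1,0,0,0,1, 0,0,1,0,0,0,1, 0,0,1,0,0,0,1]'
python3 -m creep '[0,1,0,0,0,0,1, 0,1,0,0,0,0,1, 0,1,0,0,0,0,1, 0,1,0,0,0,0,1, 0,1,0,0,0,0,1, 0,1,0,0,0,0,1, 0,1,0,0,0,0,1, 0,1,0,0,0,0,1]'
python3 -m creep '[0,1,0,0,0,0,1, 0,1,0,0,0,0,1, 0,1,0,0,0,0,1, 0,1,0,0,0,0,1, -0.2,1,0,0,0,0,1, -0.25,1,0,0,0,0,1, 0,0.5,0,0,0,0,1, 0,0,0,0,0,0,1]'
```

```text
time_s: 33.05
position: [567.8, -412.3, 2.7]
tool_rot: [-0.227, 3.133, -0.001]
ft_force: [0.3, 0.0, 0.0]
opening: 0.699
grip_force: 0.0
time_s: 33.55
position: [567.9, -412.6, 3.2]
tool_rot: [-0.226, 3.132, -0.001]
ft_force: [-1.7, 0.8, 6.2]
opening: 0.456
grip_force: 29.6
time_s: 34.3
position: [567.5, -412.3, 141.3]
tool_rot: [-0.226, 3.133, -0.001]
ft_force: [-0.3, -0.3, -0.7]
opening: 0.46
grip_force: 30.2
time_s: 35.3
position: [567.5, -210.8, 139.7]
tool_rot: [-0.226, 3.133, -0.0]
ft_force: [-0.0, -0.0, 0.2]
opening: 0.456
grip_force: 30.2
time_s: 36.3
position: [556.4, -49.1, 139.7]
tool_rot: [-0.228, 3.133, -0.0]
ft_force: [0.5, 0.0, 0.4]
opening: 0.462
grip_force: 30.2
```

```bash

python3 -m creep '[0,0,-0.5,0,0,0,1, 0,0,-0.8,0,0,0,1, 0,0,-0.8,0,0,0,1, 0,0,-0.8,0,0,0,1, 0,0,-0.4,0,0,0,1, 0,0,0,0,0,0,1]'
python3 -m creep '[0,0,0,0,0,0,0, 0,0,0,0,0,0,-0.1, 0,0,0,0,0,0,-0.25, 0,0,0,0,0,0,-0.25]'
python3 -m creep '[0,0,0.5,0,0,0,-0.25, 0,0,1,0,0,0,-0.25, 0,0,1,0,0,0,-0.4, 0,0,0.8,0,0,0,-0.4]'
python3 -m creep '[-0.28,-1,0,0,0,0,-0.4, -0.28,-1,0,0,0,0,-0.4, -0.28,-1,0,0,0,0,-0.4, -0.28,-1,0,0,0,0,-0.4, -0.28,-1,0,0,0,0,-0.4, -0.28,-1,0,0,0,0,-0.4, -0.28,-1,0,0,0,0,-0.4, -0.28,-1,0,0,0,0,-0.4]'
python3 -m creep '[-0.28,-1,0,0,0,0,-0.4, -0.28,-1,0,0,0,0,-0.4, -0.28,-1,0,0,0,0,-0.4, -0.28,-1,0,0,0,0,-0.4, -0.28,-1,0,0,0,0,-0.4, -0.28,-1,0,0,0,0,-0.4, -0.28,-1,0,0,0,0,-0.4, 0,0,0,0,0,0,-0.4]'
python3 -c "
from h import *
look()"
```

```text
time_s: 37.05
position: [555.9, -50.1, 56.2]
tool_rot: [0.225, -3.132, -0.0]
ft_force: [-0.6, 0.7, -0.2]
opening: 0.458
grip_force: 30.3
time_s: 37.55
position: [556.3, -49.8, 57.3]
tool_rot: [-0.226, 3.133, -0.0]
ft_force: [0.2, -1.2, -0.8]
opening: 0.625
grip_force: 0.0
time_s: 38.05
position: [556.5, -49.8, 141.6]
tool_rot: [-0.226, 3.132, -0.001]
ft_force: [0.3, 0.4, -1.1]
opening: 0.702
grip_force: 0.0
time_s: 39.05
position: [500.1, -250.6, 140.6]
tool_rot: [-0.226, 3.133, -0.001]
ft_force: [0.4, 1.3, 0.4]
opening: 0.698
grip_force: 0.0
time_s: 40.05
position: [450.6, -426.3, 139.8]
tool_rot: [-0.224, 3.133, -0.001]
ft_force: [0.4, 0.1, -0.4]
opening: 0.699
grip_force: 0.0
pos [ 450.6 -426.3  139.8] yaw_y -81.83792690771688
green px [323.6 232.5] [ 295  204   59   57 2388] [ 450.4 -427.9   10. ]
```

```bash

python3 -m creep '[0,-0.06,-1,0,0,0,-0.4, 0,0,-1,0,0,0,-0.4, 0,0,-1,0,0,0,-0.4, 0,0,-1,0,0,0,-0.4, 0,0,-1,0,0,0,-0.4, 0,0,-0.35,0,0,0,-0.4, 0,0,-0.18,0,0,0,-0.4, 0,0,0,0,0,0,-0.4]'
python3 -m creep '[0,0,0,0,0,0,-0.1, 0,0,0,0,0,0,0.1, 0,0,0,0,0,0,1, 0,0,0,0,0,0,1]' 30
python3 -m creep '[0,0,0.5,0,0,0,1, 0,0,1,0,0,0,1, 0,0,1,0,0,0,1, 0,0,1,0,0,0,1, 0,0,1,0,0,0,1, 0,0,1,0,0,0,1]'
python3 -m creep '[0.2,1,0,0,0,0,1, 0.2,1,0,0,0,0,1, 0.2,1,0,0,0,0,1, 0.2,1,0,0,0,0,1, 0.2,1,0,0,0,0,1, 0.2,1,0,0,0,0,1, 0.2,1,0,0,0,0,1, 0.2,1,0,0,0,0,1]'
python3 -m creep '[0.2,1,0,0,0,0,1, 0.2,1,0,0,0,0,1, 0.2,1,0,0,0,0,1, 0.2,1,0,0,0,0,1, 0.2,1,0,0,0,0,1, 0.2,1,0,0,0,0,1, 0.2,1,0,0,0,0,1, 0.2,1,0,0,0,0,1]'
python3 -m creep '[0.3,1,0,0,0,0,1, 0.26,0.95,0,0,0,0,1, 0,0,0,0,0,0,1]'
```

```text
time_s: 41.1
position: [451.6, -426.3, 1.9]
tool_rot: [-0.227, 3.133, -0.001]
ft_force: [0.9, -0.0, 0.5]
opening: 0.706
grip_force: 0.0
time_s: 41.6
position: [451.5, -426.6, 2.3]
tool_rot: [-0.226, 3.133, -0.001]
ft_force: [-1.4, 0.7, 5.1]
opening: 0.458
grip_force: 29.6
time_s: 42.35
position: [451.2, -426.3, 140.7]
tool_rot: [-0.226, 3.133, -0.001]
ft_force: [-0.6, -0.5, -0.4]
opening: 0.459
grip_force: 30.2
time_s: 43.35
position: [491.4, -225.0, 139.3]
tool_rot: [-0.227, 3.133, -0.001]
ft_force: [0.1, -0.2, -0.3]
opening: 0.453
grip_force: 30.2
time_s: 44.35
position: [531.3, -25.0, 139.3]
tool_rot: [-0.227, 3.133, -0.0]
ft_force: [0.2, -0.1, -1.1]
opening: 0.46
grip_force: 30.2
time_s: 44.72
position: [545.3, 24.0, 139.1]
tool_rot: [-0.23, 3.133, 0.0]
ft_force: [0.2, 0.2, -0.4]
opening: 0.462
grip_force: 30.2
```

```bash

python3 -m creep '[0,-0.08,-0.5,0,0,0,1, 0,0,-0.8,0,0,0,1, 0,0,-0.8,0,0,0,1, 0,0,-0.8,0,0,0,1, 0,0,-0.5,0,0,0,1, 0,0,0,0,0,0,1]'
python3 -m creep '[0,0,0,0,0,0,0, 0,0,0,0,0,0,-0.1, 0,0,0,0,0,0,-0.25, 0,0,0,0,0,0,-0.25]'
python3 -m creep '[0,0,0.5,0,0,0,-0.25, 0,0,1,0,0,0,-0.25, 0,0,1,0,0,0,-0.4, 0,0,1,0,0,0,-0.4, 0.5,-0.6,1,0,0,0,-1, 0.5,-0.6,1,0,0,0,-1, 0.5,0,0,0,0,0,-1]'
python3 -c "
from h import *
look('w4'); t=grab('top')
for c,st in blobs(t,(55,90,30),(90,255,200),60): print('green top',c,st[4],ray(t,*c,10))"
```

```text
time_s: 45.48
position: [544.7, 20.0, 52.9]
tool_rot: [0.225, -3.132, -0.0]
ft_force: [-0.7, -0.3, 0.4]
opening: 0.459
grip_force: 30.3
time_s: 45.98
position: [545.3, 20.5, 54.0]
tool_rot: [-0.227, 3.133, -0.0]
ft_force: [-0.5, 1.1, -0.6]
opening: 0.626
grip_force: 0.0
time_s: 46.85
position: [583.9, -10.4, 194.5]
tool_rot: [-0.225, 3.129, -0.001]
ft_force: [-1.1, -0.3, -0.2]
opening: 1.0
grip_force: 0.0
pos [583.9 -10.4 194.5] yaw_y -81.7926956038464
green px [380.4 179.8] [ 352  147   60   61 2364] [551.7  26.9  10. ]
green px [274.2 179.4] [ 245  150   60   61 2606] [563.  -53.9  10. ]
green px [380.  274.3] [ 352  247   57   55 2206] [628.4  40.6  10. ]
green px [279.4 275.6] [ 251  249   56   54 2183] [641.3 -41.3  10. ]
green top [356.3 229.8] 83 [569.6 -52.6  10. ]
```

View pics/w4.png

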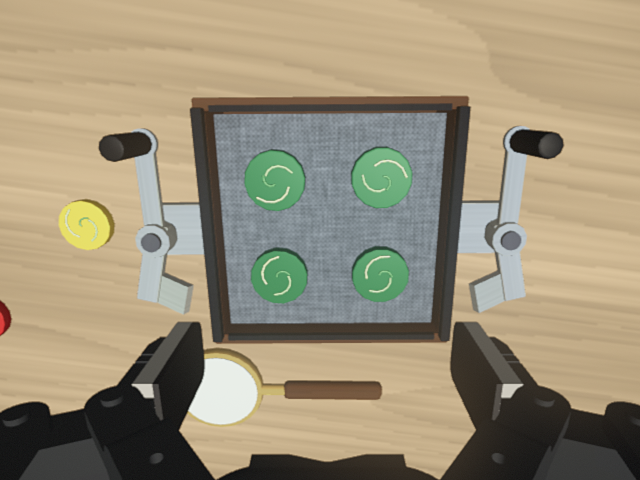

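All four discs lie flat and apart on the felt, at (274,179), (380,180), (279,276) and (380,274), and both cams are open. I refine the case centre and yaw from the two pivots, (151,239) and (511,238), and the rim.

```bash

python3 -c "
from h import *
np.set_printoptions(precision=1,suppress=True)
f=grab('wrist'); print(pt(f,151,239),pt(f,511,238))
A,B=ray(f,151,239,86),ray(f,511,238,86); print(A,B,(A+B)/2,np.degrees(np.arctan2(*(-(B-A)[[0,1]]*[1,-1]))))
q=[ray(f,u,v,z) for u,v,z in [(192,100,60),(469,98,60),(450,341,68),(214,342,68)]]; print(np.array(q),np.mean(q,0))"
```

```text
[ 595.8 -115.9   85.6] [564.1 102.3  84.3]
[ 595.7 -115.7   86. ] [563.7 101.5  86. ] [579.7  -7.1  86. ] 8.36322224953455
[[ 512.  -102.7   60. ]
 [ 486.8   64.7   60. ]
 [ 647.8   88.2   68. ]
 [ 672.4  -77.    68. ]] [579.7  -6.7  64. ]
```

```bash

python3 -m creep '[-0.25,1,0,0,0,0,-1, -0.25,1,0,0,0,-0.01,-1, -0.25,1,0,0,0,-0.01,-1, -0.25,1,0,0,0,-0.01,-1, -0.25,1,0,0,0,-0.01,-1, -0.25,1,0,0,0,-0.01,-1, -0.25,1,0,0,0,-0.01,-1, -0.25,1,0,0,0,-0.01,-1]'
python3 -m creep '[-0.25,1,0,0,0,-0.01,-1, -0.25,1,0,0,0,-0.01,-1, -0.25,1,0,0,0,-0.01,-1, -0.25,1,0,0,0,0,-1, -0.25,1,0,0,0,0,-1, -0.25,1,0,0,0,0,-1, 0,0.6,0,0,0,0,-1, 0,0,0,0,0,0,-1]'
python3 -c "
from h import *
look('w5')"
```

```text
time_s: 48.0
position: [531.8, 191.3, 191.4]
tool_rot: [0.054, -3.141, 0.0]
ft_force: [0.3, -0.1, -0.5]
opening: 0.995
grip_force: 0.0
time_s: 49.0
position: [495.0, 355.8, 191.1]
tool_rot: [-0.018, -3.141, 0.0]
ft_force: [-0.2, -0.7, -0.4]
opening: 1.0
grip_force: 0.0
pos [495.  355.8 191.1] yaw_y 89.32936187430036
```

View pics/w5.png

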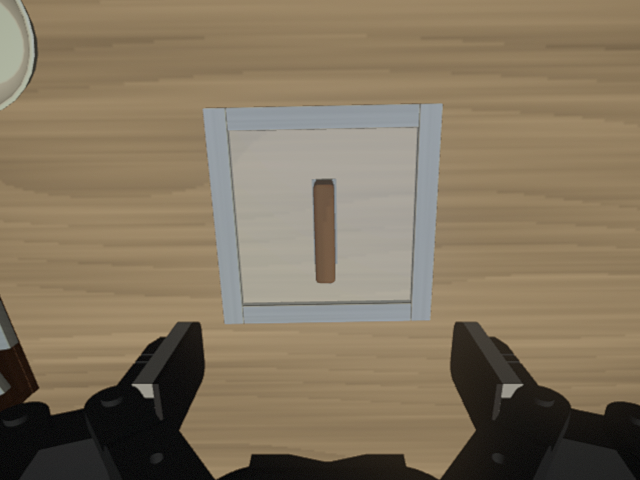

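The lid fills (205,108)–(442,104)–(430,320)–(225,323). The bar runs from (324,183) to (326,282) and is nearly aligned with the tool. I measure it in the same way so the wrist-camera bias can be compared.

```bash

python3 -c "
from h import *
np.set_printoptions(precision=1,suppress=True)
f=grab('wrist')
q=np.array([ray(f,u,v,22) for u,v in [(205,108),(442,104),(430,320),(225,323)]]); print(q,q.mean(0))
h=np.array([ray(f,u,v,60) for u,v in [(324,185),(326,282)]]); print(h,h.mean(0))
print(pt(f,325,240),pt(f,325,320),pt(f,215,200))
t=grab('top'); m=cv2.inRange(cv2.cvtColor(t['image'],cv2.COLOR_RGB2HSV),(0,0,0),(255,255,255))
# case from top: dark frame depth mask
fl,Rc,c0=cam(t); v,u=np.mgrid[0:480,0:640]
P=c0+(np.stack([(u-t['cx'])/fl,(v-t['cy'])/fl,np.ones_like(u)],-1)*t['z_map'][...,None])@Rc.T
w=(u>300)&(u<382)&(v>180)&(v<265)&(P[...,2]>40)&(P[...,2]<72)
e=cv2.morphologyEx(w.astype(np.uint8),cv2.MORPH_OPEN,np.ones((25,25)))>0
print(cv2.minAreaRect(P[e][:,:2].astype(np.float32)),P[e].mean(0))
save(t,'t3')"
```

```text
[[414.2 271.8  22. ]
 [413.8 436.9  22. ]
 [580.4 438.4  22. ]
 [580.9 271.6  22. ]] [497.3 354.7  22. ]
[[463.  354.3  60. ]
 [530.5 354.7  60. ]] [496.7 354.5  60. ]
[500.3 354.4  59.1] [579.1 353.1  22.3] [479.2 272.9  22.4]
((0.0, 0.0), (0.0, 0.0), 0.0) [nan nan nan]<string>:14: RuntimeWarning: Mean of empty slice.
  ret = um.true_divide(
```

```bash

python3 -c "
from h import *
np.set_printoptions(precision=1,suppress=True)
t=grab('top')
c=np.array([(100,70),(297,45),(322,242),(125,268)])/3+[270,170]
q=np.array([ray(t,u,v,62) for u,v in c]);print(q,q.mean(0))
for p in [(78,170),(345,135)]: print(ray(t,p[0]/3+270,p[1]/3+170,86))
print(state()['joint_vel'])
cv2.imwrite('pics/crop2.png',cv2.resize(t['image'][170:275,270:410],None,fx=5,fy=5,interpolation=cv2.INTER_CUBIC)[:,:,::-1])"
```

```text
[[ 654.9   86.2   62. ]
 [ 679.5  -80.2   62. ]
 [ 512.9 -103.4   62. ]
 [ 487.8   61.3   62. ]] [583.8  -9.   62. ]
[567.1 101.3  86. ]
[ 600.7 -119.1   86. ]
[ 0. -0. -0. -0.  0.  0.]
```

View pics/crop2.png

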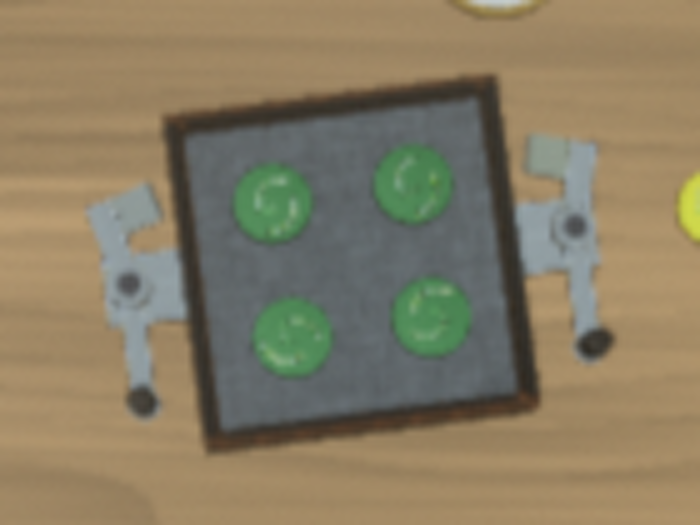

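Four discs are bedded and both levers lie along −x. The top view gives the case centre as (583.8,−9.0) from the corners and the same from the pivots, with yaw 8.5°. Next I grip the lid.

```bash

python3 -m creep '[0.08,-0.05,-1,0,0,0.01,-1, 0,0,-1,0,0,0,-1, 0,0,-1,0,0,0,-1, 0,0,-1,0,0,0,-1, 0,0,-1,0,0,0,-0.3, 0,0,-0.8,0,0,0,-0.3, 0,0,-0.6,0,0,0,-0.3, 0,0,0,0,0,0,-0.3]' 70
python3 -m creep '[0,0,0,0,0,0,0.4, 0,0,0,0,0,0,0.5, 0,0,0,0,0,0,1, 0,0,0,0,0,0,1, 0,0,0,0,0,0,1, 0,0,0,0,0,0,1]' 70
python3 -m creep '[0,0,0.3,0,0,0,1, 0,0,0.5,0,0,0,1, 0,0,0.6,0,0,0,1, 0,0,0,0,0,0,1]'
```

```text
time_s: 50.2
position: [497.0, 353.9, 30.4]
tool_rot: [0.004, -3.14, 0.001]
ft_force: [1.4, -0.2, 1.0]
opening: 0.648
grip_force: 0.0
time_s: 50.95
position: [497.6, 354.5, 32.2]
tool_rot: [-0.005, 3.14, 0.001]
ft_force: [-0.6, 0.4, 6.6]
opening: 0.15
grip_force: 69.5
time_s: 51.45
position: [497.9, 354.6, 68.1]
tool_rot: [-0.005, 3.139, 0.002]
ft_force: [0.2, 0.6, -3.1]
opening: 0.151
grip_force: 68.5
```

```bash

python3 -m creep '[0,0,0.8,0,0,0,1, 0,0,0.9,0,0,0,1, 0,0,0.9,0,0,0,1, 0,0,0.9,0,0,0,1, 0,0,0.6,0,0,0,1]'
python3 -m creep '[0.1,-0.4,0,0,0,0.01,1, 0.2,-0.8,0,0,0,0.01,1, 0.22,-0.9,0,0,0,0.01,1, 0.22,-0.9,0,0,0,0.01,1, 0.22,-0.9,0,0,0,0.01,1, 0.22,-0.9,0,0,0,0.01,1, 0.22,-0.9,0,0,0,0.01,1, 0.22,-0.9,0,0,0,0.01,1]'
python3 -m creep '[0.22,-0.9,0,0,0,0.01,1, 0.22,-0.9,0,0,0,0,1, 0.22,-0.9,0,0,0,0,1, 0.22,-0.9,0,0,0,0,1, 0.22,-0.9,0,0,0,0,1, 0.22,-0.9,0,0,0,0,1, 0.22,-0.9,0,0,0,0,1, 0.22,-0.9,0,0,0,0,1]'
python3 -m creep '[0.22,-0.7,0,0,0,0,1, 0.1,-0.3,0,0,0,0,1, 0,0,0,0,0,0,1, 0,0,0,0,0,0,1]'
python3 -c "
from h import *
look('w6')"
```

```text
time_s: 52.08
position: [497.4, 354.3, 170.7]
tool_rot: [-0.005, 3.14, 0.001]
ft_force: [0.4, -0.1, -3.1]
opening: 0.156
grip_force: 68.6
time_s: 53.08
position: [537.5, 187.7, 167.7]
tool_rot: [0.203, -3.133, 0.001]
ft_force: [0.3, 1.7, -3.5]
opening: 0.15
grip_force: 68.6
time_s: 54.08
position: [581.3, 7.9, 167.7]
tool_rot: [0.227, -3.132, -0.0]
ft_force: [0.2, -1.2, -3.4]
opening: 0.149
grip_force: 68.6
time_s: 54.58
position: [589.6, -15.2, 168.7]
tool_rot: [0.227, -3.133, -0.0]
ft_force: [0.8, 0.8, -3.7]
opening: 0.153
grip_force: 68.6
pos [589.6 -15.2 168.7] yaw_y -81.69535390613925
```

View pics/w6.png

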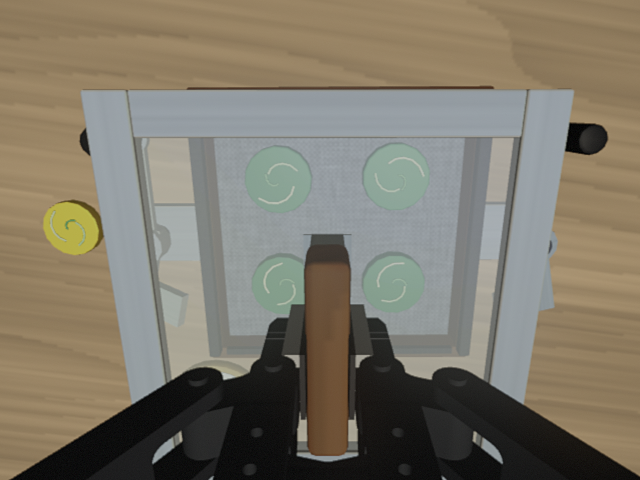

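The lid is held level and square with the case, offset about 6 mm in x and y. I correct that and lower it.

```bash

python3 -m creep '[-0.12,0.12,0,0,0,0,1, -0.12,0.12,-0.3,0,0,0,1, 0,0,-0.6,0,0,0,1, 0,0,-0.7,0,0,0,1, 0,0,-0.6,0,0,0,1, 0,0,-0.3,0,0,0,1, 0,0,0,0,0,0,1, 0,0,0,0,0,0,1]'
python3 -m creep '[0,0,-0.1,0,0,0,1, 0,0,-0.1,0,0,0,1, 0,0,-0.1,0,0,0,1, 0,0,-0.1,0,0,0,1, 0,0,0,0,0,0,1]'
```

```text
time_s: 55.62
position: [584.1, -9.8, 106.9]
tool_rot: [-0.226, 3.132, -0.0]
ft_force: [-0.1, 0.7, -4.1]
opening: 0.151
grip_force: 68.7
time_s: 56.25
position: [583.6, -9.7, 96.0]
tool_rot: [0.227, -3.133, -0.0]
ft_force: [0.4, -0.7, -2.8]
opening: 0.15
grip_force: 68.7
```

```bash

python3 -m creep '[0,0,-0.1,0,0,0,1, 0,0,-0.08,0,0,0,1, 0,0,0,0,0,0,1]'
python3 -m creep '[0,0,-0.08,0,0,0,1, 0,0,-0.08,0,0,0,1, 0,0,0,0,0,0,1]'
python3 -m creep '[0,0,-0.06,0,0,0,1, 0,0,0,0,0,0,1]'
```

```text
time_s: 56.62
position: [583.7, -9.8, 91.6]
tool_rot: [0.226, -3.133, -0.0]
ft_force: [-0.7, 0.3, -3.3]
opening: 0.147
grip_force: 68.7
time_s: 57.0
position: [583.7, -9.8, 87.6]
tool_rot: [0.226, -3.133, -0.0]
ft_force: [0.2, -0.3, -4.3]
opening: 0.148
grip_force: 68.6
time_s: 57.25
position: [583.8, -9.8, 86.2]
tool_rot: [-0.226, 3.133, 0.0]
ft_force: [1.0, 0.3, -3.5]
opening: 0.151
grip_force: 68.7
```

```bash

python3 -m creep '[0,0,-0.06,0,0,0,1, 0,0,0,0,0,0,1]'
python3 -m creep '[0,0,-0.06,0,0,0,1, 0,0,0,0,0,0,1]'
python3 -m creep '[0,0,-0.04,0,0,0,1, 0,0,0,0,0,0,1]'
```

```text
time_s: 57.5
position: [583.8, -9.8, 85.0]
tool_rot: [-0.226, 3.133, -0.0]
ft_force: [-1.0, -0.3, 0.5]
opening: 0.155
grip_force: 69.1
time_s: 57.75
position: [583.9, -9.8, 83.6]
tool_rot: [-0.226, 3.133, -0.0]
ft_force: [-2.3, 1.0, 4.8]
opening: 0.153
grip_force: 69.7
time_s: 58.0
position: [583.9, -9.8, 82.8]
tool_rot: [-0.226, 3.133, -0.0]
ft_force: [-3.7, 0.6, 7.5]
opening: 0.155
grip_force: 70.1
```

```bash

python3 -m creep '[0,0,0,0,0,0,0.5, 0,0,0,0,0,0,0, 0,0,0,0,0,0,-0.5, 0,0,0,0,0,0,-0.5]'
python3 -m creep '[0,0,0.5,0,0,0,-0.5, 0,0,0.9,0,0,0,-0.5, 0,0,1,0,0,0,-0.5, 0,0,1,0,0,0,-1, 0,0,1,0,0,0,-1, 0,0,0,0,0,0,-1, 0,0,0,0,0,0,-1]'
python3 -c "
from h import *
look('w7'); print(state()['joints'])
f=grab('wrist')
for u,v in [(160,120),(160,200),(160,280),(480,120),(480,200),(480,280)]: pass
fl,Rc,c0=cam(f); v,u=np.mgrid[0:480,0:640]
P=c0+(np.stack([(u-f['cx'])/fl,(v-f['cy'])/fl,np.ones_like(u)],-1)*f['z_map'][...,None])@Rc.T
C=np.array([583.8,-9.]); ex=np.array([.989,.148]); ey=np.array([-.148,.989])
for n,a,b in [('+y',-30,80),('-y',-30,-80),('-x',-80,0),('+x',60,80),('+x-',60,-80)]:
  p=C+a*ex+b*ey; d=np.hypot(P[...,0]-p[0],P[...,1]-p[1])<4; d&=(P[...,2]>50); print(n,d.sum(),np.median(P[d][:,2]) if d.any() else None)"
```

```text
time_s: 58.5
position: [583.7, -9.7, 82.2]
tool_rot: [0.226, -3.133, -0.0]
ft_force: [-0.5, 0.4, 1.3]
opening: 0.752
grip_force: 0.0
time_s: 59.38
position: [583.5, -9.8, 191.8]
tool_rot: [0.226, -3.133, -0.0]
ft_force: [0.3, -0.3, -0.3]
opening: 0.999
grip_force: 0.0
pos [583.5  -9.8 191.8] yaw_y -81.73572254916567
[-0.1  0.4  1.5  0.   1.3 -1.8]
+y 127 74.81892372743607
-y 122 74.74933481327247
-x 1396 334.0755659399264
+x 96 74.82227729620323
+x- 91 74.78306045530212
```

View pics/w7.png

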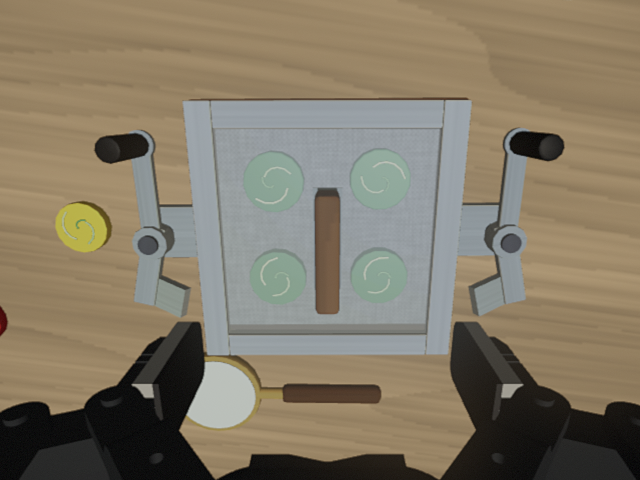

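The lid sits level: frame at 74.8 mm on both the +y and −y edges, discs visible underneath, cams open. Now the left cam.

```bash

python3 -m creep '[-0.6,0.82,-0.33,0,0,0,-0.1, -0.6,0.82,-0.33,0,0,0,-0.1, -0.6,0.82,-0.33,0,0,0,-0.1, -0.6,0.82,-0.33,0,0,0,-0.1, -0.62,0.83,-0.33,0,0,0,-0.1, 0,0,0,0,0,0,-0.1, 0,0,0,0,0,0,-0.1]' 20
python3 -m creep '[0,0,-0.6,0,0,0,-0.1, 0,0,-0.9,0,0,0,-0.1, 0,0,-0.9,0,0,0,-0.1, 0,0,0,0,0,0,0.45, 0,0,0,0,0,0,0.45, 0,0,0,0,0,0,0.45]'
```

```text
time_s: 60.35
position: [508.6, 92.6, 151.0]
tool_rot: [0.226, -3.133, 0.0]
ft_force: [-0.5, 0.5, -0.7]
opening: 0.552
grip_force: 0.0
time_s: 61.1
position: [508.7, 92.9, 91.8]
tool_rot: [-0.226, 3.132, 0.0]
ft_force: [-0.5, 0.3, -0.0]
opening: 0.274
grip_force: 0.0
```

```bash

python3 -m creep '[-0.026,0.376,0,0,0,-0.1,0.45, 0.033,0.375,0,0,0,-0.1,0.45, 0.091,0.365,0,0,0,-0.1,0.45, 0.147,0.347,0,0,0,-0.1,0.45, 0.2,0.319,0,0,0,-0.1,0.45, 0,0,0,0,0,0,0.45]'
python3 -m creep '[0.247,0.284,0,0,0,-0.1,0.45, 0.288,0.242,0,0,0,-0.1,0.45, 0.323,0.194,0,0,0,-0.1,0.45, 0,0,0,0,0,0,0.45]'
python3 -m creep '[0.349,0.141,0,0,0,-0.1,0.45, 0.367,0.085,0,0,0,-0.1,0.45, 0,0,0,0,0,0,0.45]'
```

```text
time_s: 61.85
position: [519.7, 137.8, 91.5]
tool_rot: [0.987, 2.981, 0.001]
ft_force: [-0.1, 0.1, -0.7]
opening: 0.279
grip_force: 0.0
time_s: 62.35
position: [541.0, 155.4, 91.2]
tool_rot: [1.653, 2.671, 0.001]
ft_force: [-0.6, 0.7, -0.0]
opening: 0.275
grip_force: 0.0
time_s: 62.72
position: [558.7, 161.0, 91.1]
tool_rot: [2.049, 2.382, 0.0]
ft_force: [-1.2, 0.2, -0.1]
opening: 0.28
grip_force: 0.0
```

```bash

python3 -m creep '[0.1,0.015,0,0,0,0,0.45, 0,0,0,0,0,0,0.45]'
python3 -m creep '[0.08,0.01,0,0,0,0,0.45, 0,0,0,0,0,0,0.45]'
python3 -m creep '[0.08,0.01,0,0,0,0,0.45, 0,0,0,0,0,0,0.45]'
python3 -c "
from h import *
save(grab('wrist'),'w8')"
```

```text
time_s: 62.98
position: [560.9, 161.6, 91.0]
tool_rot: [-2.051, -2.379, 0.0]
ft_force: [-3.9, 1.3, 1.7]
opening: 0.274
grip_force: 1.6
time_s: 63.22
position: [563.2, 161.9, 91.0]
tool_rot: [-2.055, -2.377, -0.0]
ft_force: [-3.4, 1.6, 1.5]
opening: 0.273
grip_force: 1.5
time_s: 63.48
position: [563.9, 162.1, 90.8]
tool_rot: [-2.053, -2.375, 0.004]
ft_force: [-15.2, 0.6, 5.9]
opening: 0.276
grip_force: 7.4
```

View pics/w8.png

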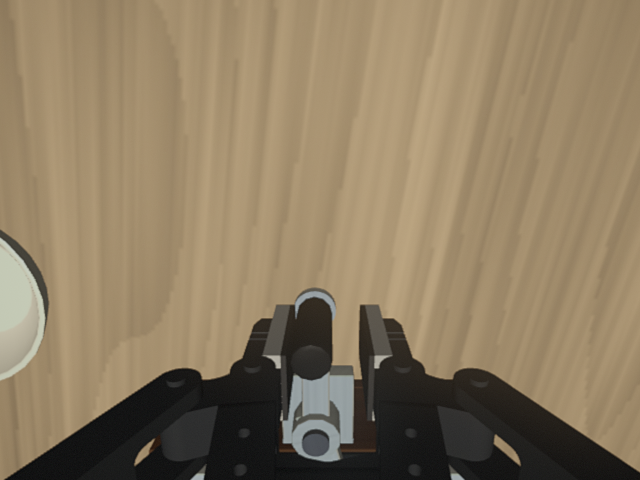

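The post is trapped between the pads with the lever pointing outward, and force rises at the stop. I release and go to the right cam.

```bash

python3 -m creep '[0.03,0,0,0,0,0,0.45, 0,0,0,0,0,0,0.45]'
python3 -m creep '[-0.1,0,0,0,0,0,0.2, -0.1,0,0,0,0,0,-0.1, 0,0,0,0,0,0,-0.1, 0,0,0.9,0,0,0,-0.1, 0,0,1,0,0,0,-0.1, 0,0,1,0,0,0,-0.1]'
python3 -m creep '[-0.06,-1,0,0,0,-0.1,-0.1, -0.06,-1,0,0,0,-0.1,-0.1, -0.06,-1,0,0,0,-0.1,-0.1, -0.06,-1,0,0,0,-0.1,-0.1, -0.06,-1,0,0,0,-0.1,-0.1, -0.06,-1,0,0,0,-0.1,-0.1, -0.06,-1,0,0,0,-0.1,-0.1, -0.06,-1,0,0,0,-0.1,-0.1]'
python3 -m creep '[-0.06,-1,0,0,0,-0.1,-0.1, -0.06,-1,0,0,0,-0.1,-0.1, -0.06,-1,0,0,0,0,-0.1, -0.06,-0.7,0,0,0,0,-0.1, 0,0,0,0,0,0,-0.1, 0,0,0,0,0,0,-0.1]'
```

```text
time_s: 63.78
position: [564.1, 162.1, 90.7]
tool_rot: [-2.052, -2.374, 0.006]
ft_force: [-19.4, 0.5, 8.3]
opening: 0.274
grip_force: 9.7
time_s: 64.53
position: [561.1, 161.9, 164.4]
tool_rot: [2.055, 2.375, 0.0]
ft_force: [0.1, 0.5, -0.8]
opening: 0.55
grip_force: 0.0
time_s: 65.53
position: [549.1, -38.9, 163.7]
tool_rot: [3.061, 0.706, 0.001]
ft_force: [0.3, -0.5, -0.3]
opening: 0.549
grip_force: 0.0
time_s: 66.28
position: [543.1, -129.9, 163.5]
tool_rot: [-3.133, -0.227, -0.0]
ft_force: [-0.2, 0.2, -0.7]
opening: 0.553
grip_force: 0.0
```

```bash

python3 -m creep '[-0.08,0.05,-0.9,0,0,0,-0.1, 0,0,-1,0,0,0,-0.1, 0,0,-1,0,0,0,-0.1, 0,0,0,0,0,0,0.45, 0,0,0,0,0,0,0.45, 0,0,0,0,0,0,0.45]'
python3 -m creep '[0.085,-0.367,0,0,0,0.1,0.45, 0.141,-0.349,0,0,0,0.1,0.45, 0.194,-0.323,0,0,0,0.1,0.45, 0.242,-0.288,0,0,0,0.1,0.45, 0.284,-0.247,0,0,0,0.1,0.45, 0,0,0,0,0,0,0.45]'
python3 -m creep '[0.319,-0.2,0,0,0,0.1,0.45, 0.347,-0.147,0,0,0,0.1,0.45, 0.365,-0.091,0,0,0,0.1,0.45, 0,0,0,0,0,0,0.45]'
python3 -m creep '[0.375,-0.033,0,0,0,0.1,0.45, 0.376,0.026,0,0,0,0.1,0.45, 0,0,0,0,0,0,0.45]'
python3 -m creep '[0.1,0.015,0,0,0,0,0.45, 0,0,0,0,0,0,0.45]'
python3 -m creep '[0.08,0.01,0,0,0,0,0.45, 0,0,0,0,0,0,0.45]'
```

```text
time_s: 67.03
position: [541.5, -129.2, 92.2]
tool_rot: [3.133, 0.227, 0.003]
ft_force: [-0.4, 0.2, 0.4]
opening: 0.274
grip_force: 0.0
time_s: 67.78
position: [565.0, -168.8, 91.6]
tool_rot: [2.808, 1.406, 0.001]
ft_force: [-0.1, -0.2, -0.5]
opening: 0.275
grip_force: 0.0
time_s: 68.28
position: [590.5, -179.4, 91.3]
tool_rot: [2.406, 2.02, 0.0]
ft_force: [-0.3, 0.1, -0.1]
opening: 0.275
grip_force: 0.0
time_s: 68.65
position: [609.1, -179.5, 91.2]
tool_rot: [2.062, 2.37, 0.0]
ft_force: [-0.4, 0.4, 0.5]
opening: 0.277
grip_force: 0.0
time_s: 68.9
position: [611.4, -179.4, 91.1]
tool_rot: [2.06, 2.372, -0.0]
ft_force: [-1.3, -1.3, 0.2]
opening: 0.274
grip_force: 1.0
time_s: 69.15
position: [613.7, -179.1, 91.1]
tool_rot: [2.056, 2.375, -0.0]
ft_force: [-2.4, -0.5, 0.2]
opening: 0.277
grip_force: 1.0
```

```bash

python3 -m creep '[0.07,0.01,0,0,0,0,0.45, 0,0,0,0,0,0,0.45]'
python3 -m creep '[0.07,0.01,0,0,0,0,0.45, 0,0,0,0,0,0,0.45]'
python3 -m creep '[0.05,0.01,0,0,0,0,0.45, 0,0,0,0,0,0,0.45]'
```

```text
time_s: 69.4
position: [615.0, -178.9, 91.0]
tool_rot: [-2.055, -2.375, 0.001]
ft_force: [-7.1, -2.9, 1.8]
opening: 0.276
grip_force: 3.5
time_s: 69.65
position: [615.5, -179.0, 90.8]
tool_rot: [-2.054, -2.372, 0.005]
ft_force: [-17.7, -4.1, 8.1]
opening: 0.278
grip_force: 9.3
time_s: 69.9
position: [615.8, -179.0, 90.7]
tool_rot: [-2.053, -2.371, 0.007]
ft_force: [-26.6, -4.9, 10.5]
opening: 0.277
grip_force: 13.5
```

```bash

python3 -m creep '[-0.12,0,0,0,0,0,0.2, -0.12,0,0,0,0,0,-0.1, 0,0,0,0,0,0,-0.1, 0,0,0.9,0,0,0,-0.1, 0,0,1,0,0,0,-0.1, 0,0,1,0,0,0,-0.1, 0,0,1,0,0,0,-0.1]'
python3 -m creep '[-0.12,0.85,0.05,0,0,0.1,-0.1, -0.12,0.85,0.05,0,0,0.1,-0.1, -0.12,0.85,0.05,0,0,0.1,-0.1, -0.12,0.85,0.05,0,0,0.1,-0.1, -0.12,0.85,0.05,0,0,0.1,-0.1, -0.12,0.85,0.05,0,0,0.1,-0.1, -0.12,0.85,0.05,0,0,0.1,-0.1, -0.12,0.85,0.05,0,0,0.1,-0.1]'
python3 -m creep '[0,0,0.5,0,0,0.1,-0.1, 0,0,0.5,0,0,0.1,-0.1, 0,0,0,0,0,0,-0.1, 0,0,0,0,0,0,-0.1]'
python3 -c "
from h import *
f=look('w9')
fl,Rc,c0=cam(f); v,u=np.mgrid[0:480,0:640]
P=c0+(np.stack([(u-f['cx'])/fl,(v-f['cy'])/fl,np.ones_like(u)],-1)*f['z_map'][...,None])@Rc.T
C=np.array([583.8,-9.]); ex=np.array([.989,.148]); ey=np.array([-.148,.989])
for a,b in [(-50,80),(50,80),(-50,-80),(50,-80)]:
  p=C+a*ex+b*ey; d=np.hypot(P[...,0]-p[0],P[...,1]-p[1])<4; d&=(P[...,2]>50); print(a,b,d.sum(),np.median(P[d][:,2]) if d.any() else None)"
```

```text
time_s: 70.78
position: [612.6, -178.1, 189.4]
tool_rot: [2.055, 2.376, 0.0]
ft_force: [-0.5, 0.7, -0.6]
opening: 0.548
grip_force: 0.0
time_s: 71.78
position: [588.5, -7.4, 198.7]
tool_rot: [0.258, 3.131, 0.0]
ft_force: [0.5, -0.0, -0.5]
opening: 0.549
grip_force: 0.0
time_s: 72.28
position: [588.3, -8.3, 222.9]
tool_rot: [0.221, -3.133, -0.0]
ft_force: [-0.2, -0.3, -1.0]
opening: 0.55
grip_force: 0.0
pos [588.3  -8.3 222.9] yaw_y -81.93603553642808
-50 80 95 70.00341058670733
50 80 67 70.08572069717451
-50 -80 114 70.01218949048717
50 -80 84 69.90358973864849
```

View pics/w9.png

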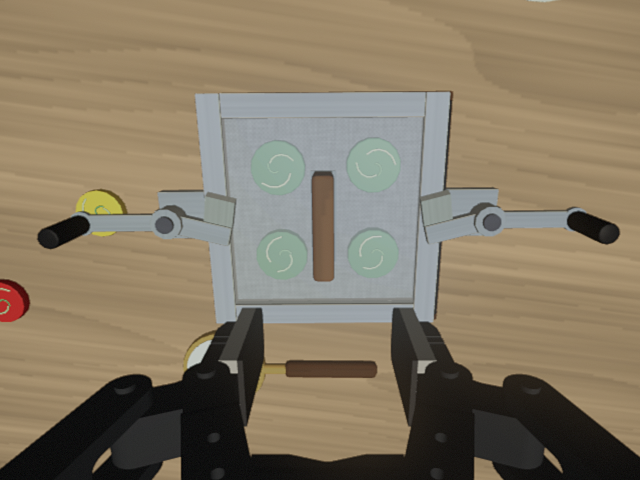

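The lid is drawn down to 70.0 mm at all four corners. Both levers point outward with their wings over the frame, at (219,217) and (436,217). Four discs lie flat under the window, and nothing is held.

```bash
python3 -c "
from plant import *
print(finish_job())"
```

```text
the job is handed in; nothing more can be done
None
```

The job is handed in: all four green strikers lie flat on the bed, the lid is level and drawn down to 70 mm at all four corners, both cams are at their stops, nothing is held, and the magnifier, coaster and dish were not touched.

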